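Queue three cells in a battery analyser

ROBOT

A 7-joint arm with a two-finger parallel gripper is mounted at the origin on the work surface. World frame = base frame: x ahead of the robot, y to its left, z up, the work surface at z = 0. Lengths are in m, angles in rad, forces in N, time in s.
With the tool pointing down it reaches from about 0.375 to 0.925 m from the base axis. Payload 3.1 kg.
Tool frame: the origin (TCP) lies where the fingers leave the gripper's body, on its centre line; the fingertips stand 73 mm ahead of it and the grasp point (between the pads) lies robot.hold_point_z ahead of it (robot.hold_point_z is the distance from the TCP to the grasp point, in m); x points along the fingers, z is the direction in which the jaws open and shut, and the axes are right-handed (so a half turn about x gives the same grasp; the last joint's range is limited). The gripper opens to 85 mm and grips with 20 to 120 N. Pads are 22 mm wide; open, the fingers measure 114 mm over their backs; the gripper's body (76 mm by 85 mm) begins 54 mm behind the grasp point. The pads swing forward as they close: fully open they stand 13 mm farther back than shut.
Start: joints at [-1.263, 0.383, 0.044, 1.598, -0.018, 1.161, -0.05], TCP at [0.257, 0.597, 0.304] pointing down, gripper open.
Joint ranges: [-2.61, 2.61], [-0.41, 2.15], [-1.48, 1.57], [0, 2.5], [-1.57, 4.71], [0.05, 1.97], [-2.85, 2.85]. Speed limits (rad/s): [2.79, 2.79, 3.14, 3.14, 3.14, 3.14, 3.14].

INTERFACE

Orientations are given as a unit quaternion [w, x, y, z].
In Python, from workcell import robot gives the robot as it stands.
- The arm moves only by the tool step_arm, never from a script. Its argument "plan" is a list of rows, each an object of numbers: "fingers": the opening, from 0 (shut) to 1 (fully open); "x", "y", "z": the shift along the tool's x, y, z in cm; "wx", "wy", "wz": the turn, a rotation vector about the tool's x, y, z in degrees. A call has 1 to 20 rows; each row is the pose to reach, as a shift and turn from the pose commanded when the call began, along the tool's axes at that moment; what a row does not reach only later rows make up. A row lasts 1/10 s, in which the tool goes at most 50 mm and 8.59 degrees, less where a joint would pass 70% of its speed; a pose out of reach is approached as far as the arm can. A call with a gripper value outside its range is refused whole. The fingers move at their own pace and stop on an object; "newtons" is the grip in N (left out, the last holds). Time passes only in rows, so rows that repeat a pose let the fingers close. It gives the time, the measured TCP pose, the force and the opening at its end, in the units of the state.
- robot.sense(): the state, without advancing time (a new reading comes with each control period).
- robot.capture(name): name is "side" or "top" or "wrist"; returns a dict with "color" (480x640x3 uint8, blue, green, red), "K" (3x3 intrinsics, pixels), "R" (3x3) and "t" (3): a world point X has camera coordinates R X + t; the wrist camera has in their place "hand_eye" (4x4, takes a point from camera to tool coordinates, whose origin is the TCP and whose axes are the tool frame's). Camera axes: x right, y down, z forward; pixel columns grow to the right and rows downward; lengths in m; the calibration is good to about 2 mm. A picture is of the moment at which its call begins: read the wrist's pose just before it. There is no depth.
- robot.close_job(): hands the job in, once; it reports no verdict.
The state is a dict: "t": time; "joints": joint angles; "dq": joint speeds; "joint_torque": joint torques, N m; "eef_pos": TCP position; "tool_rot": TCP orientation; "contact_force": force on the tool from outside, world axes, zero at the start; "wrist_torque": the same for the moment, N m; "opening": opening from 0.0 (shut) to 1.0 (fully open).
Only numpy, scipy, OpenCV 4.12 (cv2) and the standard library are available. Lean on these libraries where they do the work, as an engineer would, in place of code of your own. Each camera call takes 0.05 s, during which the arm holds its last target. There are 200 camera calls.

TASK

Queue three cells for testing in the four-bay battery analyser, which tests them in the order in which their bays are selected: lightly press the locking bay key in front of the blue cell down until it stays in, then the one in front of the orange cell, then the one in front of the white cell, and last press the green start key and let it come back up. Do not select the black cell's bay and do not press the red stop key. Use only light fingertip touches: leave the cells lying in their bays and everything else on the bench where it stands.

Things in the scene. Friction and masses are not known exactly. Their poses are not given: they have to be found in the camera images.
- analyser_mid (a point): Middle of the deck of the four-bay battery analyser, a pale instrument fixed on the bench: 210 mm deep (its x), 290 mm wide (its y, + to the left seen from the robot), deck 50 mm high, dark display hood 60 mm high along its rear. Its -x side is the front, towards the robot. Four bays 46 mm apart hold cells lying front to back, each with a key at its front end; a green and a red key on the right.
- bay_key1_top (a point): Centre of the top of the light grey round key of bay 1 (counted from the left), 18 mm across in a steel bezel on a dark strip. Unpressed it stands 14 mm above the deck, 64 mm above the bench, 9 mm above the deck once locked in; this point moves with the key. It lies 80 mm in front of analyser_mid, 105 mm along the analyser's y; the cell of its bay is centred 83 mm straight behind it.
- bay_key2_top (a point): Centre of the top of the light grey round key of bay 2 (counted from the left), 18 mm across in a steel bezel on a dark strip. Unpressed it stands 14 mm above the deck, 64 mm above the bench, 9 mm above the deck once locked in; this point moves with the key. It lies 80 mm in front of analyser_mid, 59 mm along the analyser's y; the cell of its bay is centred 83 mm straight behind it.
- bay_key3_top (a point): Centre of the top of the light grey round key of bay 3 (counted from the left), 18 mm across in a steel bezel on a dark strip. Unpressed it stands 14 mm above the deck, 64 mm above the bench, 9 mm above the deck once locked in; this point moves with the key. It lies 80 mm in front of analyser_mid, 13 mm along the analyser's y; the cell of its bay is centred 83 mm straight behind it.
- bay_key4_top (a point): Centre of the top of the light grey round key of bay 4 (counted from the left), 18 mm across in a steel bezel on a dark strip. Unpressed it stands 14 mm above the deck, 64 mm above the bench, 9 mm above the deck once locked in; this point moves with the key. It lies 80 mm in front of analyser_mid, -33 mm along the analyser's y; the cell of its bay is centred 83 mm straight behind it.
- bay_key1 (a joint): Press of bay key 1, m: 0 = out, 0.005 = fully in. Locking key: its plunger resists with 2.5 N and stays at whatever depth it is left; the bay is selected once it is more than 3 mm in; pressing again does not release it. Its cap is soft rubber and springs back: it gives 1.7 mm at 2.5 N and up to 6 mm at 9 N, so a finger travels about 7 mm to push the plunger fully in.
- bay_key2 (a joint): Press of bay key 2, m: 0 = out, 0.005 = fully in. Locking key: its plunger resists with 2.5 N and stays at whatever depth it is left; the bay is selected once it is more than 3 mm in; pressing again does not release it. Its cap is soft rubber and springs back: it gives 1.7 mm at 2.5 N and up to 6 mm at 9 N, so a finger travels about 7 mm to push the plunger fully in.
- bay_key3 (a joint): Press of bay key 3, m: 0 = out, 0.005 = fully in. Locking key: its plunger resists with 2.5 N and stays at whatever depth it is left; the bay is selected once it is more than 3 mm in; pressing again does not release it. Its cap is soft rubber and springs back: it gives 1.7 mm at 2.5 N and up to 6 mm at 9 N, so a finger travels about 7 mm to push the plunger fully in.
- bay_key4 (a joint): Press of bay key 4, m: 0 = out, 0.005 = fully in. Locking key: its plunger resists with 2.5 N and stays at whatever depth it is left; the bay is selected once it is more than 3 mm in; pressing again does not release it. Its cap is soft rubber and springs back: it gives 1.7 mm at 2.5 N and up to 6 mm at 9 N, so a finger travels about 7 mm to push the plunger fully in.
- start_key_top (a point): Centre of the top face of the green start key, round, 22 mm across, 64 mm above the bench, 80 mm in front of analyser_mid and 100 mm to the right (y = -100 mm). It moves with the key.
- start_key (a joint): Press of the green start key, m: 0 = out, 0.009 = fully down. Spring return: 1 N to start it, 5 N at 6 mm, 7 N fully down; it switches past 3 mm and comes back up when let go.
- stop_key_top (a point): Centre of the top face of the red stop key, round, 22 mm across, 64 mm above the bench, 15 mm in front of analyser_mid and 100 mm to the right (y = -100 mm). It moves with the key.
- stop_key (a joint): Press of the red stop key, m: 0 = out, 0.009 = fully down. Spring return: 1 N to start it, 5 N at 6 mm, 7 N fully down; not to be pressed.
- cell_blue_mid (a point): Centre of the blue wrapped lithium cell, a loose cylinder 32 mm across and 70 mm long (grey band and steel nub at its rear end), lying front to back in one of the four bays, its top 62 mm above the bench, its x axis along its length. Which bay it lies in differs from start to start.
- cell_orange_mid (a point): Centre of the orange wrapped lithium cell, a loose cylinder 32 mm across and 70 mm long (grey band and steel nub at its rear end), lying front to back in one of the four bays, its top 62 mm above the bench, its x axis along its length. Which bay it lies in differs from start to start.
- cell_white_mid (a point): Centre of the white wrapped lithium cell, a loose cylinder 32 mm across and 70 mm long (grey band and steel nub at its rear end), lying front to back in one of the four bays, its top 62 mm above the bench, its x axis along its length. Which bay it lies in differs from start to start.
- cell_black_mid (a point): Centre of the black wrapped lithium cell, a loose cylinder 32 mm across and 70 mm long (grey band and steel nub at its rear end), lying front to back in one of the four bays, its top 62 mm above the bench, its x axis along its length. Which bay it lies in differs from start to start.
- spare_cell: Grey wrapped cell, 32 mm across, 70 mm tall, standing loose on the bench just left of the analyser. Origin at the centre of its underside. Bystander.
- sample_vial: Amber vial with blue cap, 36 mm across, 62 mm tall, standing just right of the analyser. Origin at the centre of its underside. Bystander.
- electrolyte_jar: Glass jar with blue cap, 80 mm across, 115 mm tall, standing on the left. Origin at the centre of its underside. Bystander.
- filter_cartridge: White filter cartridge with blue bands, 61 mm across, 126 mm tall, standing on the left farther back. Origin at the centre of its underside. Bystander.
- flow_cell: Flow battery test cell: dark core between aluminium end plates, about 90 x 110 mm, 136 mm tall with its brass tabs, standing on the right. Origin at the centre of its underside. Bystander.
- screwdriver: Blue-handled screwdriver, 190 mm long, lying on the bench on the right. Origin near its middle. Bystander.
Not all that is in view belongs to the job. There is more than one size of the part that bears cell_white_mid; the job needs the largest. There is more than one size of the part that bears cell_orange_mid; the job needs the larger.

How it is judged:
On the way, in this order (a step that is already met when the one before it is completed fails the run):
1. the bay key in front of the blue cell is down (((y of cell_blue_mid in the frame of bay_key1_top between -0.02 and 0.02 m and value of joint bay_key1 above 0.003 m) or (y of cell_blue_mid in the frame of bay_key2_top between -0.02 and 0.02 m and value of joint bay_key2 above 0.003 m) or (y of cell_blue_mid in the frame of bay_key3_top between -0.02 and 0.02 m and value of joint bay_key3 above 0.003 m) or (y of cell_blue_mid in the frame of bay_key4_top between -0.02 and 0.02 m and value of joint bay_key4 above 0.003 m))), for 0.1 s.
2. then the bay key in front of the orange cell is down (((y of cell_orange_mid in the frame of bay_key1_top between -0.02 and 0.02 m and value of joint bay_key1 above 0.003 m) or (y of cell_orange_mid in the frame of bay_key2_top between -0.02 and 0.02 m and value of joint bay_key2 above 0.003 m) or (y of cell_orange_mid in the frame of bay_key3_top between -0.02 and 0.02 m and value of joint bay_key3 above 0.003 m) or (y of cell_orange_mid in the frame of bay_key4_top between -0.02 and 0.02 m and value of joint bay_key4 above 0.003 m))), for 0.1 s.
3. then the bay key in front of the white cell is down (((y of cell_white_mid in the frame of bay_key1_top between -0.02 and 0.02 m and value of joint bay_key1 above 0.003 m) or (y of cell_white_mid in the frame of bay_key2_top between -0.02 and 0.02 m and value of joint bay_key2 above 0.003 m) or (y of cell_white_mid in the frame of bay_key3_top between -0.02 and 0.02 m and value of joint bay_key3 above 0.003 m) or (y of cell_white_mid in the frame of bay_key4_top between -0.02 and 0.02 m and value of joint bay_key4 above 0.003 m))), for 0.1 s.
4. then the green start key is pressed (value of joint start_key above 0.003 m), for 0.03 s.
At the end, for the whole second after the job is handed in: Blue, orange and white cells' bay keys more than 3 mm down, black cell's bay key under 2 mm, start and stop keys out (under 1 mm), cells within 10 mm and bystanders within 25 mm of where they were, bystanders upright (((y of cell_blue_mid in the frame of bay_key1_top between -0.02 and 0.02 m and value of joint bay_key1 above 0.003 m) or (y of cell_blue_mid in the frame of bay_key2_top between -0.02 and 0.02 m and value of joint bay_key2 above 0.003 m) or (y of cell_blue_mid in the frame of bay_key3_top between -0.02 and 0.02 m and value of joint bay_key3 above 0.003 m) or (y of cell_blue_mid in the frame of bay_key4_top between -0.02 and 0.02 m and value of joint bay_key4 above 0.003 m)) and ((y of cell_orange_mid in the frame of bay_key1_top between -0.02 and 0.02 m and value of joint bay_key1 above 0.003 m) or (y of cell_orange_mid in the frame of bay_key2_top between -0.02 and 0.02 m and value of joint bay_key2 above 0.003 m) or (y of cell_orange_mid in the frame of bay_key3_top between -0.02 and 0.02 m and value of joint bay_key3 above 0.003 m) or (y of cell_orange_mid in the frame of bay_key4_top between -0.02 and 0.02 m and value of joint bay_key4 above 0.003 m)) and ((y of cell_white_mid in the frame of bay_key1_top between -0.02 and 0.02 m and value of joint bay_key1 above 0.003 m) or (y of cell_white_mid in the frame of bay_key2_top between -0.02 and 0.02 m and value of joint bay_key2 above 0.003 m) or (y of cell_white_mid in the frame of bay_key3_top between -0.02 and 0.02 m and value of joint bay_key3 above 0.003 m) or (y of cell_white_mid in the frame of bay_key4_top between -0.02 and 0.02 m and value of joint bay_key4 above 0.003 m)) and not ((y of cell_black_mid in the frame of bay_key1_top between -0.02 and 0.02 m and value of joint bay_key1 above 0.002 m) or (y of cell_black_mid in the frame of bay_key2_top between -0.02 and 0.02 m and value of joint bay_key2 above 0.002 m) or (y of cell_black_mid in the frame of bay_key3_top between -0.02 and 0.02 m and value of joint bay_key3 above 0.002 m) or (y of cell_black_mid in the frame of bay_key4_top between -0.02 and 0.02 m and value of joint bay_key4 above 0.002 m)) and value of joint each of start_key, stop_key below 0.001 m and not (distance of any of cell_blue_mid, cell_orange_mid, cell_white_mid, cell_black_mid from where it was at the start of the episode above 0.01 m) and not (distance of any of spare_cell, sample_vial, electrolyte_jar, filter_cartridge, flow_cell, screwdriver from where it was at the start of the episode above 0.025 m or angle between any of spare_cell, sample_vial, electrolyte_jar, filter_cartridge, flow_cell's own z axis and vertical above 0.3 rad)); the robot touches nothing.
It fails at once if a key is pressed (over 2 mm) out of turn: the orange cell's before the blue cell's bay is selected, the white cell's before the orange, or start before the white ((((y of cell_orange_mid in the frame of bay_key1_top between -0.02 and 0.02 m and value of joint bay_key1 above 0.002 m) or (y of cell_orange_mid in the frame of bay_key2_top between -0.02 and 0.02 m and value of joint bay_key2 above 0.002 m) or (y of cell_orange_mid in the frame of bay_key3_top between -0.02 and 0.02 m and value of joint bay_key3 above 0.002 m) or (y of cell_orange_mid in the frame of bay_key4_top between -0.02 and 0.02 m and value of joint bay_key4 above 0.002 m)) and not ((y of cell_blue_mid in the frame of bay_key1_top between -0.02 and 0.02 m and value of joint bay_key1 above 0.003 m) or (y of cell_blue_mid in the frame of bay_key2_top between -0.02 and 0.02 m and value of joint bay_key2 above 0.003 m) or (y of cell_blue_mid in the frame of bay_key3_top between -0.02 and 0.02 m and value of joint bay_key3 above 0.003 m) or (y of cell_blue_mid in the frame of bay_key4_top between -0.02 and 0.02 m and value of joint bay_key4 above 0.003 m))) or (((y of cell_white_mid in the frame of bay_key1_top between -0.02 and 0.02 m and value of joint bay_key1 above 0.002 m) or (y of cell_white_mid in the frame of bay_key2_top between -0.02 and 0.02 m and value of joint bay_key2 above 0.002 m) or (y of cell_white_mid in the frame of bay_key3_top between -0.02 and 0.02 m and value of joint bay_key3 above 0.002 m) or (y of cell_white_mid in the frame of bay_key4_top between -0.02 and 0.02 m and value of joint bay_key4 above 0.002 m)) and not ((y of cell_orange_mid in the frame of bay_key1_top between -0.02 and 0.02 m and value of joint bay_key1 above 0.003 m) or (y of cell_orange_mid in the frame of bay_key2_top between -0.02 and 0.02 m and value of joint bay_key2 above 0.003 m) or (y of cell_orange_mid in the frame of bay_key3_top between -0.02 and 0.02 m and value of joint bay_key3 above 0.003 m) or (y of cell_orange_mid in the frame of bay_key4_top between -0.02 and 0.02 m and value of joint bay_key4 above 0.003 m))) or (value of joint start_key above 0.002 m and not ((y of cell_white_mid in the frame of bay_key1_top between -0.02 and 0.02 m and value of joint bay_key1 above 0.003 m) or (y of cell_white_mid in the frame of bay_key2_top between -0.02 and 0.02 m and value of joint bay_key2 above 0.003 m) or (y of cell_white_mid in the frame of bay_key3_top between -0.02 and 0.02 m and value of joint bay_key3 above 0.003 m) or (y of cell_white_mid in the frame of bay_key4_top between -0.02 and 0.02 m and value of joint bay_key4 above 0.003 m)))).
It fails at once if the black cell's bay key or the red stop key is pressed (over 2 mm) (((y of cell_black_mid in the frame of bay_key1_top between -0.02 and 0.02 m and value of joint bay_key1 above 0.002 m) or (y of cell_black_mid in the frame of bay_key2_top between -0.02 and 0.02 m and value of joint bay_key2 above 0.002 m) or (y of cell_black_mid in the frame of bay_key3_top between -0.02 and 0.02 m and value of joint bay_key3 above 0.002 m) or (y of cell_black_mid in the frame of bay_key4_top between -0.02 and 0.02 m and value of joint bay_key4 above 0.002 m)) or value of joint stop_key above 0.002 m).
It fails at once if the robot pushes on the analyser or its keys with more than 15 N (contact force between any of the fingers, the arm and analyser above 15 N).
It fails at once if a cell is lifted, carried or shifted by more than 10 mm (distance of any of cell_blue_mid, cell_orange_mid, cell_white_mid, cell_black_mid from where it was at the start of the episode above 0.01 m).
It fails at once if a bystander is moved by more than 25 mm or tipped (distance of any of spare_cell, sample_vial, electrolyte_jar, filter_cartridge, flow_cell, screwdriver from where it was at the start of the episode above 0.025 m or angle between any of spare_cell, sample_vial, electrolyte_jar, filter_cartridge, flow_cell's own z axis and vertical above 0.3 rad).
It also fails if it takes over 46 s, if anything falls off the work surface, if the arm or the gripper's body presses on something with over 40 N, if the wrist force passes 120 N, or if a joint passes its speed limit or range.

## Working session

There is one attempt and no reset: what is moved stays moved. The work goes in short steps, Python scripts to look and compute and a tool call to move; the robot and the scene stay as the last step left them, time stands still between calls to the robot, and variables do not carry over. Pictures are saved under pics/ and viewed, about 8 in all and at most 12, crops included, and the job is handed in when it is done.

Besides the shell and the picture viewer there is one more tool, called after ">>>" as name(argument=value, ...) on one line, values as JSON. step_arm: Moves the arm, as the interface text tells. Its arguments: {"type":"object","properties":{"plan":{"type":"array","items":{"type":"object","properties":{"fingers":{"type":"number"},"x":{"type":"number"},"y":{"type":"number"},"z":{"type":"number"},"wx":{"type":"number"},"wy":{"type":"number"},"wz":{"type":"number"}}}},"newtons":{"type":"number"}},"required":["plan"]}

```bash
mkdir -p pics; python3 - <<'E'
from workcell import robot
import cv2,pickle,numpy as np
s=robot.sense();print({k:s[k] for k in('t','eef_pos','tool_rot','contact_force','opening')},robot.hold_point_z)
d={}
for n in("top","side"):
    c=robot.capture(n);d[n]=c;cv2.imwrite(f"pics/{n}0.png",c["color"]);print(n,c["K"],c["R"],c["t"])
pickle.dump(d,open("d0.pkl","wb"))
E
```

```text
{'t': 0.0, 'eef_pos': array([0.25630297, 0.59649976, 0.3024807 ]), 'tool_rot': array([ 0.58973576, -0.38958081,  0.59122936,  0.38844094]), 'contact_force': array([ 0.18313893, -0.4374396 , -0.48157127]), 'opening': 1.0001485852558492} 0.0539
top [[515.10445214   0.         319.09719717]
 [  0.         515.10445214 239.31121334]
 [  0.           0.           1.        ]] [[-0.02856719 -0.99955386  0.00871739]
 [-0.98384981  0.02657459 -0.17701226]
 [ 0.17670163 -0.01363335 -0.98417004]] [-0.00983251  0.62770172  1.16675664]
side [[486.69655877   0.         316.20121605]
 [  0.         486.69655877 230.69248584]
 [  0.           0.           1.        ]] [[-0.96096962 -0.27657403 -0.00664766]
 [-0.1580755   0.56864374 -0.8072524 ]
 [ 0.2270452  -0.7746942  -0.59016893]] [0.57260283 0.15956745 0.9176706 ]
```

View pics/top0.png

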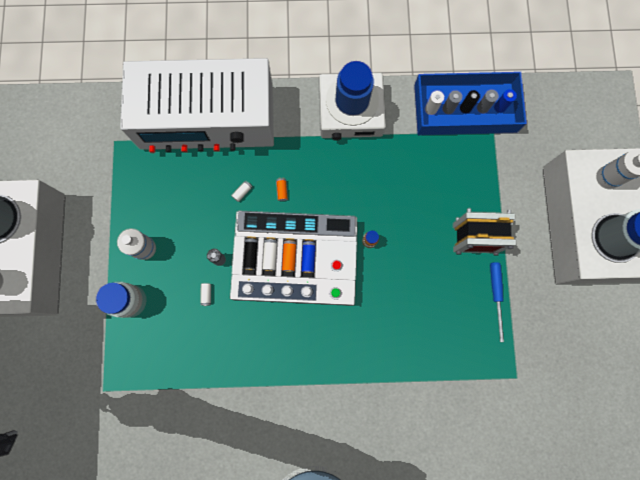

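View pics/side0.png

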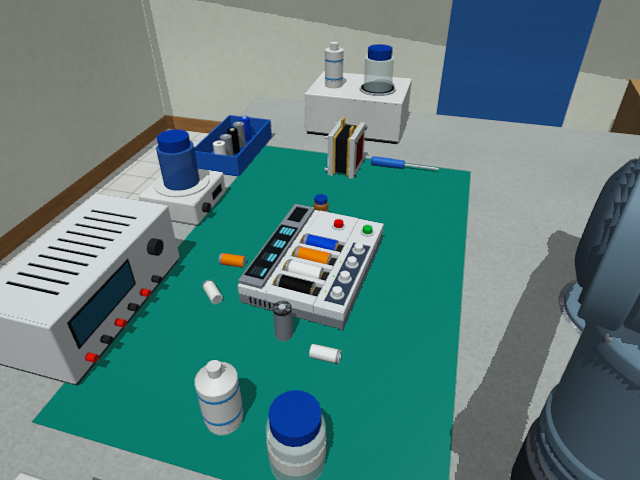

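The bays from the left hold black, white, orange and blue. In the top view their keys are at about (247,289), (267,290), (287,291) and (307,292). Green is at (336,293) and red at (337,265). So the order is key 4, 3, 2, then start.

```bash
cat > h.py <<'E'
import numpy as np,cv2
L={'k1':(-.08,.105),'k2':(-.08,.059),'k3':(-.08,.013),'k4':(-.08,-.033),'start':(-.08,-.1),'stop':(-.015,-.1)}
def ray(c,uv,z):
    d=c["R"].T@np.linalg.solve(c["K"],[*uv,1]); o=-c["R"].T@c["t"]
    return o+d*(z-o[2])/d[2]
def blob(img,uv,mask,r):
    m=np.zeros(mask.shape,np.uint8);cv2.circle(m,(int(round(uv[0])),int(round(uv[1]))),r,255,-1)
    n,l,s,ce=cv2.connectedComponentsWithStats(mask&m)
    i=1+np.argmax(s[1:,4]);return ce[i],s[i,4]
def masks(im):
    h=cv2.cvtColor(im,cv2.COLOR_BGR2HSV)
    return dict(k=cv2.inRange(h,(0,0,165),(180,40,255)),start=cv2.inRange(h,(45,120,60),(75,255,255)),stop=cv2.inRange(h,(170,150,80),(180,255,255))|cv2.inRange(h,(0,150,80),(8,255,255)))
def fit(P):
    n=list(P);A=np.array([L[k] for k in n]);B=np.array([P[k][:2] for k in n])
    a,b=A.mean(0),B.mean(0);H=(A-a).T@(B-b);th=np.arctan2(H[0,1]-H[1,0],H[0,0]+H[1,1])
    R=np.array([[np.cos(th),-np.sin(th)],[np.sin(th),np.cos(th)]])
    W=lambda p:b+R@(np.array(p)-a)
    return th,W,{k:np.round((W(L[k])-P[k][:2])*1000,1) for k in n}
E
python3 - <<'E'
import pickle;from h import *
from workcell import robot
from scipy.spatial.transform import Rotation as Ro
d=pickle.load(open('d0.pkl','rb'))
S={'top':{'k1':(247,289),'k2':(267,290),'k3':(287,291),'k4':(307,292),'start':(336,293),'stop':(337,265)},
'side':{'k1':(338,291),'k2':(344,276),'k3':(350,262),'k4':(358,247),'start':(368,229),'stop':(339,223)}}
for n in S:
    c=d[n];M=masks(c['color']);P={}
    for k,uv in S[n].items():
        ce,a=blob(None,uv,M[k if k[0]=='s' else 'k'],8);P[k]=ray(c,ce,.064);print(n,k,ce.round(1),a,P[k].round(4))
    th,W,r=fit(P);print(np.degrees(th),W((0,0)),{k:W(v).round(4) for k,v in L.items()},r)
s=robot.sense();q=s['tool_rot'];print(Ro.from_quat(q[[1,2,3,0]]).as_matrix().round(3))
E
```

```text
top k1 [246.3 288.5] 69 [0.5147 0.1446 0.064 ]
top k2 [266.2 289.6] 74 [0.5109 0.0987 0.064 ]
top k3 [285.8 290.3] 72 [0.5078 0.0534 0.064 ]
top k4 [305.6 291.3] 74 [0.5042 0.0076 0.064 ]
top start [335.2 292.3] 61 [ 0.5   -0.061  0.064]
top stop [336.4 264.7] 55 [ 0.5644 -0.066   0.064 ]
-4.214908528839248 [0.58669845 0.03377695] {'k1': array([0.5146, 0.1444]), 'k2': array([0.5113, 0.0985]), 'k3': array([0.5079, 0.0526]), 'k4': array([0.5045, 0.0067]), 'start': array([ 0.4996, -0.0601]), 'stop': array([ 0.5644, -0.0649])} {'k1': array([-0.1, -0.2]), 'k2': array([ 0.3, -0.2]), 'k3': array([ 0. , -0.7]), 'k4': array([ 0.2, -0.8]), 'start': array([-0.5,  0.9]), 'stop': array([-0. ,  1.1])}
side k1 [336.9 291.9] 103 [0.5138 0.1482 0.064 ]
side k2 [344.3 276.6] 96 [0.5105 0.1038 0.064 ]
side k3 [351.4 261.7] 84 [0.5074 0.0577 0.064 ]
side k4 [358.2 245.9] 123 [0.5049 0.0051 0.064 ]
side start [367.1 229.1] 71 [ 0.4989 -0.057   0.064 ]
side stop [338.  223.3] 64 [ 0.5638 -0.0612  0.064 ]
-4.036720492071907 [0.58620664 0.03719581] {'k1': array([0.5138, 0.1476]), 'k2': array([0.5106, 0.1017]), 'k3': array([0.5073, 0.0558]), 'k4': array([0.5041, 0.0099]), 'start': array([ 0.4994, -0.0569]), 'stop': array([ 0.5642, -0.0615])} {'k1': array([ 0. , -0.6]), 'k2': array([ 0.1, -2.1]), 'k3': array([-0. , -1.9]), 'k4': array([-0.9,  4.9]), 'start': array([0.4, 0.1]), 'stop': array([ 0.4, -0.3])}
[[-0.001 -0.919  0.395]
 [-0.002  0.395  0.919]
 [-1.    -0.    -0.002]]
```

>>> step_arm(plan=[{"fingers": 0, "x": 0, "y": -3.5, "z": -3.3, "wx": 5}, {"fingers": 0, "x": 0, "y": -7, "z": -6.7, "wx": 11}, {"fingers": 0, "x": 0, "y": -10, "z": -9.6, "wx": 16}, {"fingers": 0, "x": 0, "y": -13, "z": -12.5, "wx": 21}, {"fingers": 0, "x": 0, "y": -16, "z": -15.4, "wx": 26}, {"fingers": 0, "x": 0, "y": -19, "z": -18.3, "wx": 31}, {"fingers": 0, "x": 0, "y": -22, "z": -21.2, "wx": 36}, {"fingers": 0, "x": 0, "y": -25, "z": -24, "wx": 41}, {"fingers": 0, "x": 0, "y": -28, "z": -27, "wx": 46}, {"fingers": 0, "x": 0, "y": -31, "z": -29.8, "wx": 51}, {"fingers": 0, "x": 0, "y": -34, "z": -32.7, "wx": 56}, {"fingers": 0, "x": 0, "y": -37, "z": -35.6, "wx": 61}, {"fingers": 0, "x": 0, "y": -40, "z": -38.5, "wx": 66}, {"fingers": 0, "x": 0, "y": -43, "z": -41.4, "wx": 71}, {"fingers": 0, "x": 3, "y": -46.1, "z": -44.3, "wx": 71}, {"fingers": 0, "x": 6, "y": -46.1, "z": -44.3, "wx": 71}, {"fingers": 0, "x": 8, "y": -46.1, "z": -44.3, "wx": 71}, {"fingers": 0, "x": 8, "y": -46.1, "z": -44.3, "wx": 71}, {"fingers": 0, "x": 8, "y": -46.1, "z": -44.3, "wx": 71}])

```text
invalid input at $.plan[0]: expected keys fingers, x, y, z, wx, wy, wz
```

```bash
python3 - <<'E'
from workcell import robot
from scipy.spatial.transform import Rotation as Ro
import cv2,pickle
s=robot.sense();c=robot.capture("wrist");cv2.imwrite("pics/w1.png",c["color"]);pickle.dump((s,c),open("w1.pkl","wb"))
print(s['t'],s['eef_pos'],s['contact_force'],s['opening'],s['joints'].round(2));print(Ro.from_quat(s['tool_rot'][[1,2,3,0]]).as_matrix().round(4));print(c['hand_eye'],c['K'])
E
```

```text
0.1 [0.25630495 0.59659153 0.30258569] [-0.20225116  0.4261695   0.10719671] 1.001587554174155 [-1.26  0.38  0.04  1.6  -0.02  1.16 -0.05]
[[-8.000e-04 -9.188e-01  3.947e-01]
 [-2.300e-03  3.947e-01  9.188e-01]
 [-1.000e+00 -1.000e-04 -2.400e-03]]
[[ 7.03885622e-04 -2.84984212e-01  9.58531952e-01 -7.04620280e-02]
 [-3.32307297e-05 -9.58532196e-01 -2.84984260e-01  7.17031933e-02]
 [ 9.99999752e-01  1.68743607e-04 -6.84167264e-04 -1.57891930e-04]
 [ 0.00000000e+00  0.00000000e+00  0.00000000e+00  1.00000000e+00]] [[348.30285582   0.         323.18567736]
 [  0.         348.30285582 238.22190779]
 [  0.           0.           1.        ]]
```

View pics/w1.png

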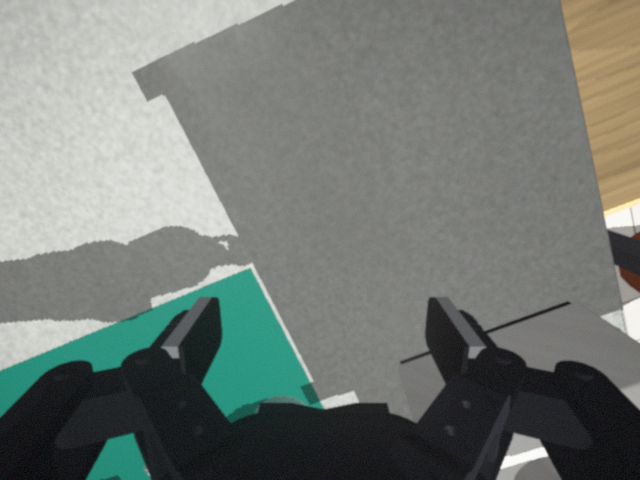

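The first move was refused because every row needs all seven keys. The picture shows only the mat and bench at the start pose. I'll resend with full rows.

>>> step_arm(plan=[{"fingers": 0, "x": 0, "y": -3.5, "z": -3.3, "wx": 5, "wy": 0, "wz": 0}, {"fingers": 0, "x": 0, "y": -7, "z": -6.7, "wx": 11, "wy": 0, "wz": 0}, {"fingers": 0, "x": 0, "y": -10, "z": -9.6, "wx": 16, "wy": 0, "wz": 0}, {"fingers": 0, "x": 0, "y": -13, "z": -12.5, "wx": 21, "wy": 0, "wz": 0}, {"fingers": 0, "x": 0, "y": -16, "z": -15.4, "wx": 26, "wy": 0, "wz": 0}, {"fingers": 0, "x": 0, "y": -19, "z": -18.3, "wx": 31, "wy": 0, "wz": 0}, {"fingers": 0, "x": 0, "y": -22, "z": -21.2, "wx": 36, "wy": 0, "wz": 0}, {"fingers": 0, "x": 0, "y": -25, "z": -24, "wx": 41, "wy": 0, "wz": 0}, {"fingers": 0, "x": 0, "y": -28, "z": -27, "wx": 46, "wy": 0, "wz": 0}, {"fingers": 0, "x": 0, "y": -31, "z": -29.8, "wx": 51, "wy": 0, "wz": 0}, {"fingers": 0, "x": 0, "y": -34, "z": -32.7, "wx": 56, "wy": 0, "wz": 0}, {"fingers": 0, "x": 0, "y": -37, "z": -35.6, "wx": 61, "wy": 0, "wz": 0}, {"fingers": 0, "x": 0, "y": -40, "z": -38.5, "wx": 66, "wy": 0, "wz": 0}, {"fingers": 0, "x": 0, "y": -43, "z": -41.4, "wx": 71, "wy": 0, "wz": 0}, {"fingers": 0, "x": 3, "y": -46.1, "z": -44.3, "wx": 71, "wy": 0, "wz": 0}, {"fingers": 0, "x": 6, "y": -46.1, "z": -44.3, "wx": 71, "wy": 0, "wz": 0}, {"fingers": 0, "x": 8, "y": -46.1, "z": -44.3, "wx": 71, "wy": 0, "wz": 0}, {"fingers": 0, "x": 8, "y": -46.1, "z": -44.3, "wx": 71, "wy": 0, "wz": 0}, {"fingers": 0, "x": 8, "y": -46.1, "z": -44.3, "wx": 71, "wy": 0, "wz": 0}])

```text
t: 2.05
eef_pos: [0.5051, 0.0083, 0.2238]
tool_rot: [0.706, 0.026, 0.707, -0.026]
contact_force: [-0.4, 0.1, 0.2]
opening: 0.004
```

```bash
python3 - <<'E'
from workcell import robot
from scipy.spatial.transform import Rotation as Ro
import cv2,pickle
s=robot.sense();c=robot.capture("wrist");cv2.imwrite("pics/w2.png",c["color"]);pickle.dump((s,c),open("w2.pkl","wb"))
print(s['t'],s['eef_pos'],s['contact_force'],s['opening'],s['joints'].round(2));print(Ro.from_quat(s['tool_rot'][[1,2,3,0]]).as_matrix().round(4))
E
```

```text
2.05 [0.50510607 0.00833696 0.22383667] [-0.42712767  0.07473758  0.23075497] 0.00425370709386159 [-0.63  0.23  0.59  2.04 -0.16  0.92 -0.02]
[[-9.000e-04  7.370e-02  9.973e-01]
 [-4.000e-04  9.973e-01 -7.370e-02]
 [-1.000e+00 -5.000e-04 -8.000e-04]]
```

View pics/w2.png

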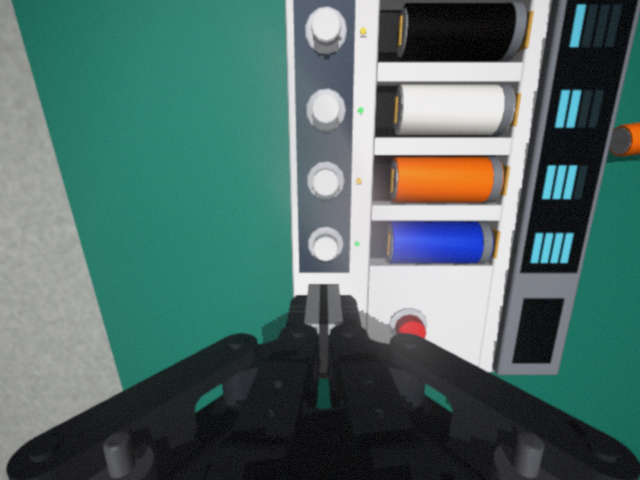

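The wrist view, looking from the left, shows key tops at about (327,26), (325,104), (325,176) and (325,241) in front of black, white, orange and blue. The shut fingers are near (323,290).

```bash
python3 - <<'E'
import pickle;from h import *
from scipy.spatial.transform import Rotation as Ro
s,c=pickle.load(open('w2.pkl','rb'));im=c['color']
Rt=Ro.from_quat(s['tool_rot'][[1,2,3,0]]).as_matrix();T=np.eye(4);T[:3,:3]=Rt;T[:3,3]=s['eef_pos']
G=np.linalg.inv(T@c['hand_eye']);cc=dict(K=c['K'],R=G[:3,:3],t=G[:3,3])
g=cv2.cvtColor(im,cv2.COLOR_BGR2GRAY);print(g[225:262:3,325],g[241,300:350:3])
P={}
for k,uv in {'k1':(327,26),'k2':(325,104),'k3':(325,176),'k4':(325,241)}.items():
    ce,a=blob(None,uv,cv2.inRange(g,225,255),18);P[k]=ray(cc,ce,.064);print(k,ce.round(1),a,P[k].round(4))
th,W,r=fit(P);print(np.degrees(th),{k:W(v).round(4) for k,v in L.items()},r)
tip=s['eef_pos']+Rt@[.073,0,0];p=cc['K']@(cc['R']@tip+cc['t']);print(tip,p/p[2])
E
```

```text
[113 205 197 153 206 232 233 232 233 234 234 233 131] [ 87  85  88 188 200 174 227 233 232 234 231 218 164 194 169 116 122]
k1 [325.6  23.4] 608 [0.5169 0.1418 0.064 ]
k2 [326.2 107.2] 452 [0.514  0.0961 0.064 ]
k3 [325.3 182.3] 381 [0.5101 0.0499 0.064 ]
k4 [325.  248.6] 351 [0.5066 0.0041 0.064 ]
-4.333299810839361 {'k1': array([0.5171, 0.1418]), 'k2': array([0.5136, 0.0959]), 'k3': array([0.5102, 0.05  ]), 'k4': array([0.5067, 0.0042]), 'start': array([ 0.5016, -0.0626]), 'stop': array([ 0.5664, -0.0675])} {'k1': array([ 0.2, -0.1]), 'k2': array([-0.4, -0.2]), 'k3': array([0. , 0.2]), 'k4': array([0.1, 0.1])}
[0.50504225 0.00830619 0.15083671] [321.64185152 300.20531873   1.        ]
```

>>> step_arm(plan=[{"fingers": 0, "x": 3, "y": -0.2, "z": 0.1, "wx": 0, "wy": 0, "wz": 0}, {"fingers": 0, "x": 6, "y": -0.2, "z": 0.1, "wx": 0, "wy": 0, "wz": 0}, {"fingers": 0, "x": 7.5, "y": -0.2, "z": 0.1, "wx": 0, "wy": 0, "wz": 0}, {"fingers": 0, "x": 8.2, "y": -0.2, "z": 0.1, "wx": 0, "wy": 0, "wz": 0}, {"fingers": 0, "x": 8.2, "y": -0.2, "z": 0.1, "wx": 0, "wy": 0, "wz": 0}, {"fingers": 0, "x": 8.2, "y": -0.2, "z": 0.1, "wx": 0, "wy": 0, "wz": 0}])

```text
t: 2.7
eef_pos: [0.5072, 0.0063, 0.1431]
tool_rot: [0.707, 0.026, 0.706, -0.026]
contact_force: [-0.6, 0.2, 0.5]
opening: 0.002
```

```bash
python3 - <<'E'
from workcell import robot
import cv2,numpy as np
s=robot.sense();print(s['eef_pos'],s['contact_force'])
a=robot.capture("wrist")["color"];cv2.imwrite("pics/w3.png",a)
E
```

```text
[0.50722484 0.0062706  0.14307984] [-0.5966181   0.18319371  0.45729582]
```

View pics/w3.png

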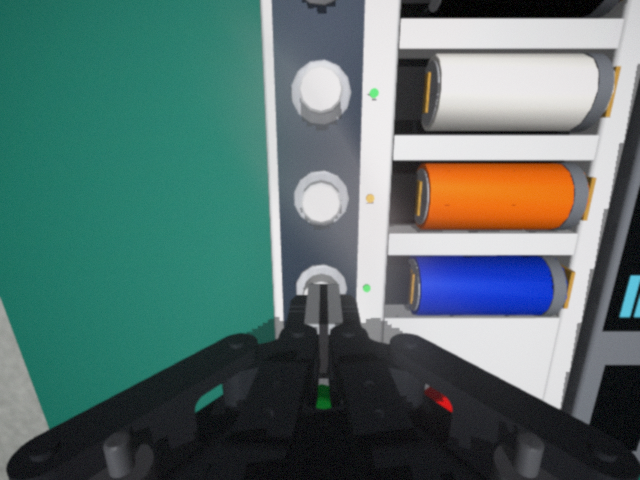

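The shut tip at (323,285) sits right over key 4, in front of blue. I'll press in small steps and watch the force.

>>> step_arm(plan=[{"fingers": 0, "x": 0.4, "y": 0, "z": 0, "wx": 0, "wy": 0, "wz": 0}, {"fingers": 0, "x": 0.7, "y": 0, "z": 0, "wx": 0, "wy": 0, "wz": 0}, {"fingers": 0, "x": 0.9, "y": 0, "z": 0, "wx": 0, "wy": 0, "wz": 0}, {"fingers": 0, "x": 0.9, "y": 0, "z": 0, "wx": 0, "wy": 0, "wz": 0}])

```text
t: 3.15
eef_pos: [0.5068, 0.0063, 0.1332]
tool_rot: [0.707, 0.026, 0.706, -0.026]
contact_force: [0.1, 0.2, 1.8]
opening: -0.001
```

>>> step_arm(plan=[{"fingers": 0, "x": 0.2, "y": 0, "z": 0, "wx": 0, "wy": 0, "wz": 0}, {"fingers": 0, "x": 0.4, "y": 0, "z": 0, "wx": 0, "wy": 0, "wz": 0}, {"fingers": 0, "x": 0.4, "y": 0, "z": 0, "wx": 0, "wy": 0, "wz": 0}])

```text
t: 3.45
eef_pos: [0.5068, 0.0063, 0.1291]
tool_rot: [0.707, 0.026, 0.706, -0.026]
contact_force: [1.6, 0.7, 4.1]
opening: -0.004
```

>>> step_arm(plan=[{"fingers": 0, "x": 0.1, "y": 0, "z": 0, "wx": 0, "wy": 0, "wz": 0}, {"fingers": 0, "x": 0.1, "y": 0, "z": 0, "wx": 0, "wy": 0, "wz": 0}, {"fingers": 0, "x": 0.1, "y": 0, "z": 0, "wx": 0, "wy": 0, "wz": 0}])

```text
t: 3.75
eef_pos: [0.5068, 0.0063, 0.1283]
tool_rot: [0.707, 0.026, 0.706, -0.026]
contact_force: [1.3, 0.6, 4.8]
opening: 0.0
```

>>> step_arm(plan=[{"fingers": 0, "x": -1.5, "y": 0, "z": 0, "wx": 0, "wy": 0, "wz": 0}, {"fingers": 0, "x": -3.5, "y": 0, "z": 0, "wx": 0, "wy": 0, "wz": 0}, {"fingers": 0, "x": -3.5, "y": 3, "z": 0, "wx": 0, "wy": 0, "wz": 0}, {"fingers": 0, "x": -3.5, "y": 4.6, "z": 0, "wx": 0, "wy": 0, "wz": 0}, {"fingers": 0, "x": -3.5, "y": 4.6, "z": 0, "wx": 0, "wy": 0, "wz": 0}, {"fingers": 0, "x": -3.5, "y": 4.6, "z": 0, "wx": 0, "wy": 0, "wz": 0}])

```text
t: 4.35
eef_pos: [0.5085, 0.0514, 0.1626]
tool_rot: [0.706, 0.026, 0.707, -0.026]
contact_force: [-0.2, -0.4, -0.1]
opening: -0.001
```

```bash
python3 - <<'E'
from workcell import robot
import cv2,numpy as np
s=robot.sense();print(s['eef_pos'],s['contact_force'])
a=robot.capture("wrist")["color"];b=robot.capture("side")["color"]
b=cv2.resize(b[200:320,230:400],None,fx=3,fy=3,interpolation=cv2.INTER_CUBIC)
o=np.zeros((600,800,3),np.uint8);o[:240,:320]=cv2.resize(a,(320,240));o[240:600,:510]=b;cv2.imwrite("pics/w4.png",o)
E
```

```text
[0.50852517 0.0514069  0.16262933] [-0.15819167 -0.37094117 -0.13522165]
```

View pics/w4.png

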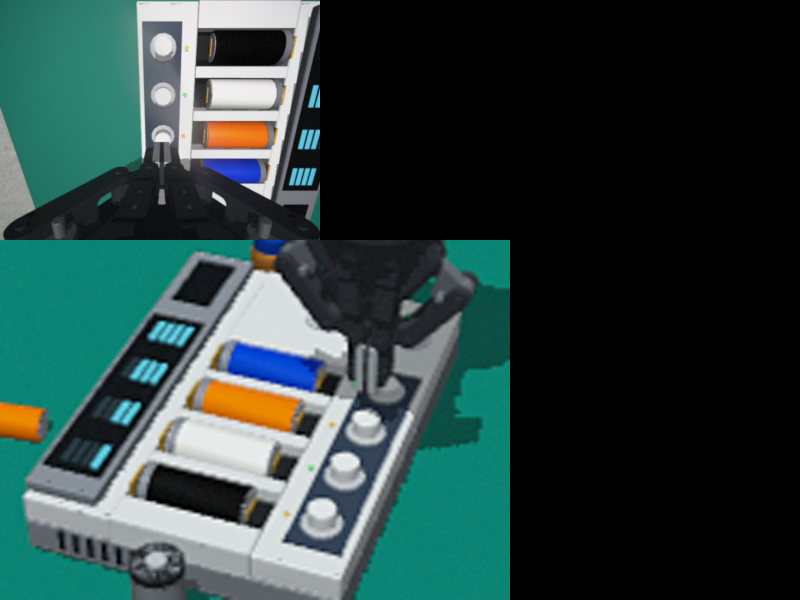

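In the side crop, key 4 sits visibly flat while keys 1–3 still stand out. The tool is now over key 3 (orange).

>>> step_arm(plan=[{"fingers": 0, "x": 1.3, "y": 0, "z": 0, "wx": 0, "wy": 0, "wz": 0}, {"fingers": 0, "x": 2.2, "y": 0, "z": 0, "wx": 0, "wy": 0, "wz": 0}, {"fingers": 0, "x": 2.6, "y": 0, "z": 0, "wx": 0, "wy": 0, "wz": 0}, {"fingers": 0, "x": 2.9, "y": 0, "z": 0, "wx": 0, "wy": 0, "wz": 0}, {"fingers": 0, "x": 3.1, "y": 0, "z": 0, "wx": 0, "wy": 0, "wz": 0}, {"fingers": 0, "x": 3.3, "y": 0, "z": 0, "wx": 0, "wy": 0, "wz": 0}, {"fingers": 0, "x": 3.3, "y": 0, "z": 0, "wx": 0, "wy": 0, "wz": 0}])

```text
t: 5.15
eef_pos: [0.5095, 0.0517, 0.1299]
tool_rot: [0.706, 0.026, 0.707, -0.026]
contact_force: [-1.8, -2.0, 2.7]
opening: -0.002
```

>>> step_arm(plan=[{"fingers": 0, "x": 0.1, "y": 0, "z": 0, "wx": 0, "wy": 0, "wz": 0}, {"fingers": 0, "x": 0.2, "y": 0, "z": 0, "wx": 0, "wy": 0, "wz": 0}, {"fingers": 0, "x": 0.2, "y": 0, "z": 0, "wx": 0, "wy": 0, "wz": 0}, {"fingers": 0, "x": 0.2, "y": 0, "z": 0, "wx": 0, "wy": 0, "wz": 0}])

```text
t: 5.55
eef_pos: [0.5097, 0.0519, 0.1282]
tool_rot: [0.707, 0.026, 0.707, -0.026]
contact_force: [-2.8, -1.2, 4.6]
opening: 0.004
```

Force 4.6 N, like key 4, so it has bottomed. Next is key 2 (white).

>>> step_arm(plan=[{"fingers": 0, "x": -1.5, "y": 0, "z": 0, "wx": 0, "wy": 0, "wz": 0}, {"fingers": 0, "x": -3, "y": 0, "z": 0, "wx": 0, "wy": 0, "wz": 0}, {"fingers": 0, "x": -3, "y": 3, "z": 0, "wx": 0, "wy": 0, "wz": 0}, {"fingers": 0, "x": -3, "y": 4.6, "z": 0, "wx": 0, "wy": 0, "wz": 0}, {"fingers": 0, "x": -3, "y": 4.6, "z": 0, "wx": 0, "wy": 0, "wz": 0}, {"fingers": 0, "x": -3, "y": 4.6, "z": 0, "wx": 0, "wy": 0, "wz": 0}])

```text
t: 6.15
eef_pos: [0.5128, 0.0982, 0.1579]
tool_rot: [0.707, 0.025, 0.707, -0.026]
contact_force: [-0.3, -0.3, 0.0]
opening: -0.004
```

```bash
python3 - <<'E'
from workcell import robot
import cv2,numpy as np
s=robot.sense();print(s['eef_pos'],s['contact_force'])
a=robot.capture("wrist")["color"];b=robot.capture("side")["color"]
b=cv2.resize(b[200:320,230:400],None,fx=3,fy=3,interpolation=cv2.INTER_CUBIC)
o=np.zeros((600,800,3),np.uint8);o[:240,:320]=cv2.resize(a,(320,240));o[240:600,:510]=b;cv2.imwrite("pics/w5.png",o)
E
```

```text
[0.51275556 0.09815538 0.15794961] [-0.34626451 -0.34045634  0.02629183]
```

View pics/w5.png

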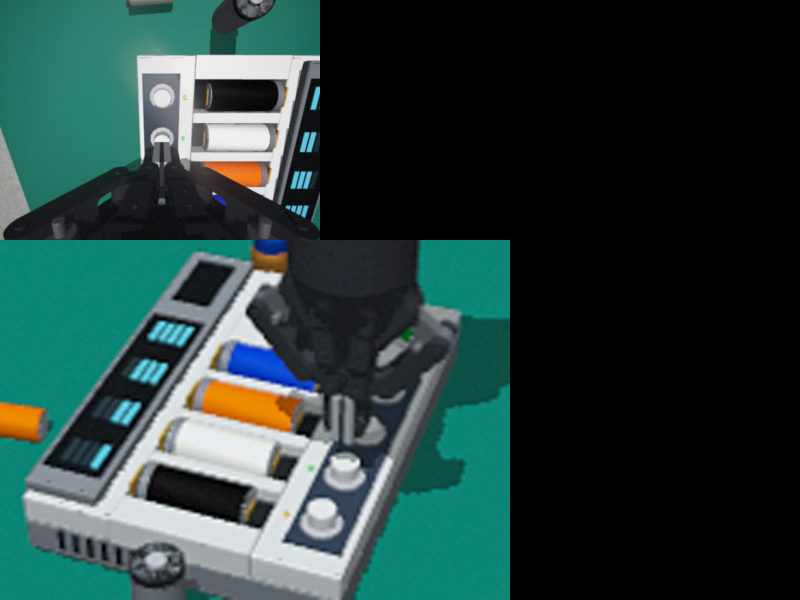

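Key 3 is now flat and the tip is above key 2 in front of white.

>>> step_arm(plan=[{"fingers": 0, "x": 0.9, "y": -0.05, "z": 0, "wx": 0, "wy": 0, "wz": 0}, {"fingers": 0, "x": 1.8, "y": -0.05, "z": 0, "wx": 0, "wy": 0, "wz": 0}, {"fingers": 0, "x": 2.2, "y": -0.05, "z": 0, "wx": 0, "wy": 0, "wz": 0}, {"fingers": 0, "x": 2.5, "y": -0.05, "z": 0, "wx": 0, "wy": 0, "wz": 0}, {"fingers": 0, "x": 2.7, "y": -0.05, "z": 0, "wx": 0, "wy": 0, "wz": 0}, {"fingers": 0, "x": 2.9, "y": -0.05, "z": 0, "wx": 0, "wy": 0, "wz": 0}, {"fingers": 0, "x": 3, "y": -0.05, "z": 0, "wx": 0, "wy": 0, "wz": 0}, {"fingers": 0, "x": 3, "y": -0.05, "z": 0, "wx": 0, "wy": 0, "wz": 0}, {"fingers": 0, "x": 3, "y": -0.05, "z": 0, "wx": 0, "wy": 0, "wz": 0}])

```text
t: 7.15
eef_pos: [0.5126, 0.0969, 0.1281]
tool_rot: [0.706, 0.026, 0.707, -0.026]
contact_force: [-2.2, -1.5, 5.6]
opening: -0.002
```

>>> step_arm(plan=[{"fingers": 0, "x": -1.5, "y": 0, "z": 0, "wx": 0, "wy": 0, "wz": 0}, {"fingers": 0, "x": -3.5, "y": 0, "z": 0, "wx": 0, "wy": 0, "wz": 0}, {"fingers": 0, "x": -3.5, "y": -3, "z": 0, "wx": 0, "wy": 0, "wz": 0}, {"fingers": 0, "x": -3.5, "y": -7, "z": 0, "wx": 0, "wy": 0, "wz": 0}, {"fingers": 0, "x": -3.5, "y": -11, "z": 0, "wx": 0, "wy": 0, "wz": 0}, {"fingers": 0, "x": -3.5, "y": -14, "z": 0, "wx": 0, "wy": 0, "wz": 0}, {"fingers": 0, "x": -3.5, "y": -15.9, "z": 0, "wx": 0, "wy": 0, "wz": 0}, {"fingers": 0, "x": -3.5, "y": -15.9, "z": 0, "wx": 0, "wy": 0, "wz": 0}, {"fingers": 0, "x": -3.5, "y": -15.9, "z": 0, "wx": 0, "wy": 0, "wz": 0}])

```text
t: 8.05
eef_pos: [0.5018, -0.0605, 0.1636]
tool_rot: [0.707, 0.027, 0.706, -0.026]
contact_force: [-0.2, 0.9, 0.2]
opening: 0.002
```

```bash
python3 - <<'E'
from workcell import robot
import cv2,numpy as np
s=robot.sense();print(s['eef_pos'],s['contact_force'])
a=robot.capture("wrist")["color"];b=robot.capture("side")["color"]
b=cv2.resize(b[200:320,230:400],None,fx=3,fy=3,interpolation=cv2.INTER_CUBIC)
o=np.zeros((600,800,3),np.uint8);o[:240,:320]=cv2.resize(a,(320,240));o[240:600,:510]=b;cv2.imwrite("pics/w6.png",o)
E
```

```text
[ 0.50183876 -0.06047477  0.16356326] [-0.24197802  0.9281553   0.23734142]
```

View pics/w6.png

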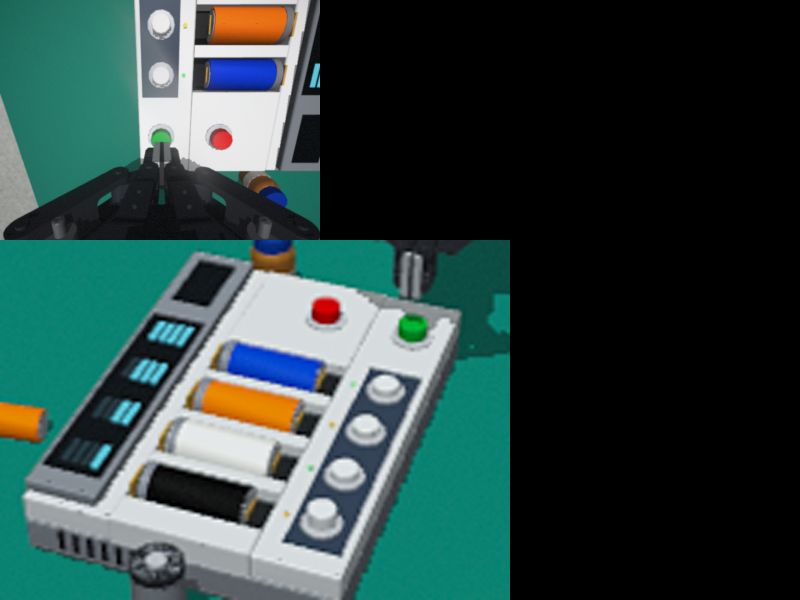

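Keys 2, 3 and 4 are all flat, key 1 (black) still stands proud, and the tip is over the green key. I'll press about 6 mm, check the force, then lift.

>>> step_arm(plan=[{"fingers": 0, "x": 1.3, "y": -0.1, "z": -0.1, "wx": 0, "wy": 0, "wz": 0}, {"fingers": 0, "x": 2.2, "y": -0.1, "z": -0.1, "wx": 0, "wy": 0, "wz": 0}, {"fingers": 0, "x": 2.7, "y": -0.1, "z": -0.1, "wx": 0, "wy": 0, "wz": 0}, {"fingers": 0, "x": 3, "y": -0.1, "z": -0.1, "wx": 0, "wy": 0, "wz": 0}, {"fingers": 0, "x": 3.3, "y": -0.1, "z": -0.1, "wx": 0, "wy": 0, "wz": 0}, {"fingers": 0, "x": 3.3, "y": -0.1, "z": -0.1, "wx": 0, "wy": 0, "wz": 0}, {"fingers": 0, "x": 3.3, "y": -0.1, "z": -0.1, "wx": 0, "wy": 0, "wz": 0}])

```text
t: 8.85
eef_pos: [0.4996, -0.0614, 0.1299]
tool_rot: [0.706, 0.027, 0.707, -0.026]
contact_force: [-2.7, 1.5, 5.3]
opening: -0.003
```

5.3 N on the start spring means about 6 mm of travel, well past switching. Lifting away.

>>> step_arm(plan=[{"fingers": 0, "x": -1, "y": 0, "z": 0, "wx": 0, "wy": 0, "wz": 0}, {"fingers": 0, "x": -4, "y": 0, "z": 0, "wx": 0, "wy": 0, "wz": 0}, {"fingers": 0, "x": -8, "y": 0, "z": 0, "wx": 0, "wy": 0, "wz": 0}, {"fingers": 0, "x": -12, "y": 0, "z": 0, "wx": 0, "wy": 0, "wz": 0}, {"fingers": 0, "x": -14, "y": 0, "z": 0, "wx": 0, "wy": 0, "wz": 0}, {"fingers": 0, "x": -14, "y": 0, "z": 0, "wx": 0, "wy": 0, "wz": 0}, {"fingers": 0, "x": -14, "y": 0, "z": 0, "wx": 0, "wy": 0, "wz": 0}])

```text
t: 9.55
eef_pos: [0.5002, -0.0625, 0.2703]
tool_rot: [0.707, 0.026, 0.706, -0.026]
contact_force: [-1.0, -0.4, 0.7]
opening: -0.003
```

```bash
python3 - <<'E'
from workcell import robot
import cv2,numpy as np
s=robot.sense();print(s['t'],s['eef_pos'],s['contact_force'])
b=robot.capture("side")["color"]
cv2.imwrite("pics/w7.png",cv2.resize(b[140:360,220:460],None,fx=2.7,fy=2.7,interpolation=cv2.INTER_CUBIC))
E
```

```text
9.55 [ 0.50020597 -0.06252851  0.27030656] [-1.03142105 -0.36719134  0.6716049 ]
```

View pics/w7.png

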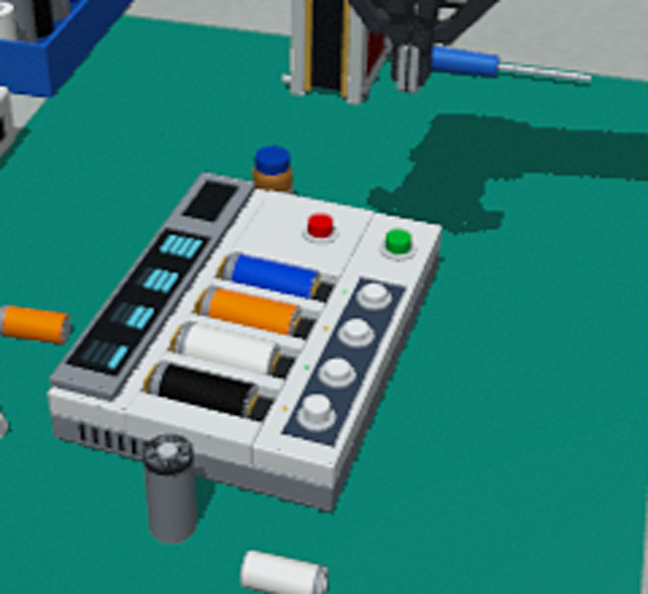

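The final picture shows keys 2–4 locked in, key 1 out, green and red up, and nothing displaced. The arm is clear, so I'm handing in.

```bash
python3 -c "
from workcell import robot
robot.close_job()"
```

```text
the job is handed in; nothing more can be done
```

The three cells are queued in the right order and the job is handed in. I pressed the bay keys for blue (bay 4), orange (bay 3) and white (bay 2), then the green start key. Each was a light touch with the shut fingertips, and the arm lifted clear at 9.6 s.

- **Press forces:** The vertical force read 4.6–5.6 N at the bottom of each bay key and 5.3 N on start. The limit is 15 N, but forces were read only at the end of each move.
- **Last side picture:** Bay keys 2, 3 and 4 are down, and black's key 1 is still out. Green and red are up, and nothing visibly moved.
- **What disagreed:** The top and wrist cameras placed the keys 2–4 mm apart, so I aimed between the two and checked each position by wrist picture. My side-camera fix of key 4 was about 5 mm off the layout, so I did not use it.
- **Refused move:** My first move call was rejected for missing fields, so nothing moved, and I resent it in full.

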